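Take the pile of spectrometry things apart and put each in its own tray

TASK

Take apart the pile on the left of the spectrophotometer and put each piece into its own grey tray on the right: the vial in the small round dish, the bottle in the larger round dish, the timer in the smaller rectangular tray and the cuvette case in the largest tray, each resting flat on the tray's floor inside its rim. Unload the case completely before you move it, keep the vial and the bottle upright throughout, and leave the glass beaker and the roll of tape where they stand.

Things in the scene. Friction and masses are not known exactly. Their poses are not given: they have to be found in the camera images.
- case: Dark blue closed cuvette case, bottom of the pile: 149 mm along its y, 74 mm along its x over the lip (67 mm across x at walls and lid, where fingers close), 44 mm high, 0.16 kg. Lid fixed shut. Origin: centre of its underside, z up. It stands on the worktop; timer and bottle stand on it, 37 mm along its y either side of its centre, either one at either end.
- timer: White digital timer lying on one end of the case, keys up, with the vial standing on it: a flat box 56 mm along its x, 66 mm along its y, 16 mm high with upright sides. Origin: centre of its underside, z up; its axes start nearly parallel to the case's.
- bottle: White buffer bottle with a blue screw cap (fixed), standing on the other end of the case: round body 38 mm in diameter up to about 60 mm, cap 26 mm in diameter, 75 mm high in all. Origin: centre of its underside, z up along its axis.
- vial: Small sample vial with a white screw cap (fixed), standing on the middle of the timer: round, 27 mm in diameter, 52 mm high. Origin: centre of its underside, z up along its axis.
- case_tray: Largest grey tray, fixed on the worktop, for the case: rectangular, inside 92 mm along its x by 167 mm along its y, walls 2 mm thick, floor 2 mm above the worktop, rim 5 mm above the worktop. Origin: centre of its underside, on the worktop.
- timer_tray: Smaller rectangular grey tray, fixed, for the timer: inside 74 mm along its x by 84 mm along its y, walls 2 mm, floor 2 mm and rim 5 mm above the worktop (open fingers do not fit inside beside the timer: stay above the rim). Origin: centre of its underside, on the worktop.
- bottle_dish: Larger round grey dish, fixed, for the bottle: inside diameter 60 mm, outside 64 mm, floor 2 mm and rim 5 mm above the worktop. Origin: centre of its underside, on the worktop.
- vial_dish: Smaller round grey dish, fixed, for the vial: inside diameter 42 mm, outside 46 mm, floor 2 mm and rim 5 mm above the worktop. Origin: centre of its underside, on the worktop.
- beaker: Bystander: glass beaker, 51 mm in diameter, 68 mm high, loose on the worktop in front of the spectrophotometer. Origin: centre of its underside. The spectrophotometer, the big box between the pile and the trays, is 175 mm high, its front 390 mm ahead of the robot's base axis, and spans y = -0.12 to 0.30 m.
- tape_roll: Bystander: roll of brown tape lying flat behind the pile, 96 mm in diameter, 48 mm high, loose. Origin: centre of its underside.
There are look-alikes about, which are no part of the job. What is shaped like the timer_tray but black is not meant.

How it is judged:
At the end, for the whole second after the job is handed in: Each piece rests still in its own tray, flat on the floor inside the rim, right side up, either way round: underside below 4.5 mm, centre within 9 (vial), 12.5 (bottle), 15.5 (timer), 17 mm (case) of the tray's centre, tilt below 0.06, 0.05, 0.03, 0.025 rad (horizontal distance between vial and vial_dish below 0.009 m and z of vial in the frame of vial_dish below 0.0045 m and angle between vial's own z axis and vertical below 0.06 rad and linear speed of each of vial, bottle, timer, case below 0.02 m/s and angular speed of each of vial, bottle, timer, case below 0.15 rad/s and horizontal distance between bottle and bottle_dish below 0.0125 m and z of bottle in the frame of bottle_dish below 0.0045 m and angle between bottle's own z axis and vertical below 0.05 rad and horizontal distance between timer and timer_tray below 0.0155 m and z of timer in the frame of timer_tray below 0.0045 m and angle between timer's own z axis and vertical below 0.03 rad and horizontal distance between case and case_tray below 0.017 m and z of case in the frame of case_tray below 0.0045 m and angle between case's own z axis and vertical below 0.025 rad); the robot touches nothing.
It fails at once if the case is moved (more than 50 mm) while the timer, the bottle or the vial is still on it (distance of case from where it was at the start of the episode above 0.05 m and ((horizontal distance between timer and case below 0.09 m and z of timer in the frame of case above 0.03 m) or (horizontal distance between bottle and case below 0.09 m and z of bottle in the frame of case above 0.03 m) or (horizontal distance between vial and case below 0.09 m and z of vial in the frame of case above 0.03 m))).
It fails at once if the vial is tipped over (more than 0.7 rad) (angle between vial's own z axis and vertical above 0.7 rad).
It fails at once if the bottle is tipped over (more than 0.7 rad) (angle between bottle's own z axis and vertical above 0.7 rad).
It fails at once if the beaker is shifted by more than 20 mm (distance of beaker from where it was at the start of the episode above 0.02 m).
It fails at once if the roll of tape is shifted by more than 20 mm (distance of tape_roll from where it was at the start of the episode above 0.02 m).
It also fails if it takes over 147 s, if anything falls off the work surface, if the arm or the gripper's body presses on something with over 40 N, if the wrist force passes 120 N, or if a joint passes its speed limit or range.

ROBOT

A 6-joint arm with a two-finger parallel gripper is mounted at the origin on a cart in front of the work surface, level with it; the furniture and walls round the work are solid. World frame = base frame: x ahead of the robot, y to its left, z up, the work surface at z = 0. Lengths are in m, angles in rad, forces in N, time in s.
With the tool pointing down it reaches from about 0.275 to 0.975 m from the base axis. Payload 8.4 kg.
Tool frame: the origin (TCP) lies at the very end of the fingers, on their centre line; the grasp point (between the pads) lies behind it (ctrl.tcp_to_grasp is the z of the grasp point in the tool frame, in m); z points along the fingers, y is the line along which they close (so a half turn about z gives the same grasp; the last joint's range is limited). The gripper opens to 92 mm and grips with 3 to 60 N. Pads are 20 mm wide; open, the fingers measure 128 mm over their backs; the gripper's body (75 mm by 189 mm) begins 69 mm behind the grasp point.
Start: joints at [1.279, 0.353, 1.633, -0, 1.155, -0.002], TCP at [0.179, 0.599, 0.215] pointing down, gripper open.
Joint ranges: [-2.63, 2.63], [-0.92, 2.1], [0.06, 2.66], [-1.3, 4.44], [0, 2.69], [-3.02, 3.02]. Speed limits (rad/s): [2.22, 2.22, 2.79, 3.14, 3.14, 3.14].

INTERFACE

Orientations are given as a rotation vector (axis times angle).
In Python, from station import ctrl gives the robot as it stands. The module is installed in compiled form; this text tells all that it offers.
- The arm moves only by the tool drive_tool, never from a script. Its arguments are lists of equal length, an entry for each row: "linear": the shift along the world's x, y, z in m, a list of three; "turn": the turn, a rotation vector about the world's x, y, z in rad, a list of three. In form: {"linear": [[x, y, z], ...], "turn": [[ax, ay, az], ...]}. A call has 1 to 5 rows; each row shifts and turns the commanded pose from where the row before left it; what a row does not reach is not made up. A row lasts 1/12 s, in which the tool goes at most 41.7 mm and 7.16 degrees, less where a joint would pass 70% of its speed; a pose out of reach is approached as far as the arm can. A call with a gripper value outside its range is refused whole. "fingers" is the closure, from -1 (fully open) to 1 (shut), set as the call begins (left out, the last holds). The fingers move at their own pace and stop on an object; the grip force is fixed at half the most. Time passes only in rows, so rows that do not move let the fingers close. It gives the time, the measured TCP pose, the force, the opening and the grip force at its end, in the units of the state.
- ctrl.state(): the state, without advancing time (a new reading comes with each control period).
- ctrl.read_camera(name): name is "scene" or "top"; returns a dict with "pixels" (384x512x3 uint8, blue, green, red), "z_map" (384x512 float32, m along the optical axis (not along the pixel's ray), 0 where there is no reading), "camera_matrix" (3x3 intrinsics, pixels), "R" (3x3) and "t" (3): a world point X has camera coordinates R X + t. Camera axes: x right, y down, z forward; pixel columns grow to the right and rows downward; lengths in m; the calibration is good to about 2 mm. A picture is of the moment at which its call begins.
- ctrl.job_done(): hands the job in; it is judged then, once.
Trained networks look in a picture, given as the dict that the camera call returned (one of the last four; its "shot" number tells which), for a name from the list of things; names that differ only in an ending like _2 or _b are one class to them, and where a whole thing is asked for, a point or a joint stands for the part that bears it (a point fixed in the world has none). Each returns a list of dicts, best first, with "p" (0 to 1); they miss things now and then, are a little off and sometimes report something else, mostly with a low value. They report only what shows in the picture. A call takes as long as a camera call. They do not tell look-alikes from the thing itself.
- ctrl.look_for(picture, name): "position" ([x, y, z] in m, in world coordinates, good to about 4 mm: the middle of the surface that is visible of it).
The state is a dict: "time_s": time; "q": joint angles; "joint_velocities": joint speeds; "effort": joint torques, N m; "eef_pos": TCP position; "eef_rot": TCP orientation; "ft_force": force on the tool from outside, world axes, zero at the start; "torque": the same for the moment, N m; "opening": finger opening in m; "grasp_force": force on a finger pad.
Only numpy, scipy, OpenCV 4.12 (cv2) and the standard library are available. Lean on these libraries where they do the work, as an engineer would, in place of code of your own. Each camera call takes 0.05 s, during which the arm holds its last target. There are 200 camera calls.

## Working session

There is one attempt and no reset: what is moved stays moved. The work goes in short steps, Python scripts to look and compute and a tool call to move; the robot and the scene stay as the last step left them, time stands still between calls to the robot, and variables do not carry over. Pictures are saved under pics/ and viewed, at most 14 in all, crops included, and the job is handed in when it is done.

Besides the shell and the picture viewer there is one more tool, called after "Call:" in YAML: its name, and indented under it one key for each argument. drive_tool: Moves the arm, as the interface text tells. Its arguments: {"type":"object","properties":{"linear":{"type":"array"},"turn":{"type":"array"},"fingers":{"type":"number"}},"required":["linear","turn"]}

```bash
mkdir -p pics; python3 - <<'E'
from station import ctrl
import cv2,numpy as np
print(ctrl.state()['eef_pos'],ctrl.state()['eef_rot'],ctrl.tcp_to_grasp,ctrl.state()['time_s'])
names="case timer bottle vial case_tray timer_tray bottle_dish vial_dish beaker tape_roll".split()
for c in("scene","top"):
    p=ctrl.read_camera(c); cv2.imwrite(f"pics/{c}0.png",p["pixels"]); np.savez(f"{c}0.npz",**{k:np.array(v) for k,v in p.items()})
    for n in names:
        print(c,n,[(np.round(d["position"],3).tolist(),round(d["p"],2)) for d in ctrl.look_for(p,n)[:4]])
E
```

```text
[0.17846378 0.59849018 0.21388955] [-4.53557395e-01 -3.10852423e+00  2.01084920e-03] -0.0187 0.0
scene case [([0.541, 0.383, 0.044], 0.82)]
scene timer [([0.524, 0.44, 0.065], 0.81)]
scene bottle [([0.536, 0.366, 0.1], 0.67)]
scene vial []
scene case_tray [([0.574, -0.308, 0.004], 0.94)]
scene timer_tray [([0.525, -0.507, 0.002], 0.87)]
scene bottle_dish [([0.401, -0.39, 0.001], 0.64)]
scene vial_dish [([0.404, -0.293, 0.004], 0.64)]
scene beaker [([0.36, -0.089, 0.049], 0.66)]
scene tape_roll [([0.71, 0.408, 0.047], 0.59)]
top case [([0.513, 0.371, 0.044], 0.89)]
top timer [([0.508, 0.426, 0.062], 0.64)]
top bottle []
top vial [([0.511, 0.429, 0.061], 0.22)]
top case_tray []
top timer_tray [([0.397, -0.193, 0.0], 0.84), ([0.524, -0.506, 0.004], 0.73)]
top bottle_dish [([0.399, -0.383, 0.004], 0.55)]
top vial_dish [([0.402, -0.286, 0.004], 0.67)]
top beaker [([0.51, 0.429, 0.115], 0.6), ([0.37, -0.081, 0.021], 0.52)]
top tape_roll [([0.709, 0.413, 0.048], 0.61)]
```

View pics/scene0.png

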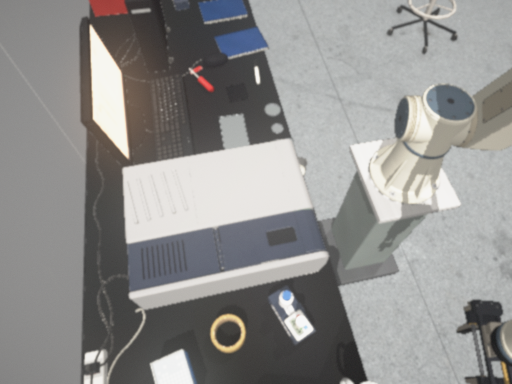

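View pics/top0.png

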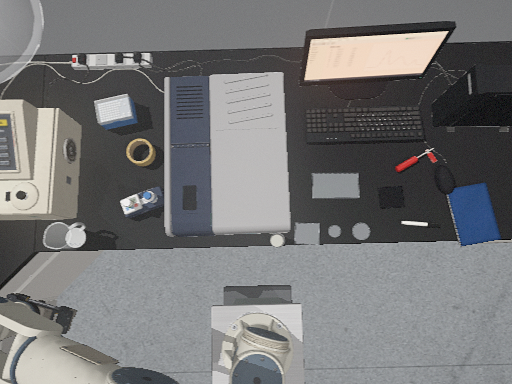

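The scene view shows the pile at about (290,315). In the top view it is at (142,202), with the vial dish at (335,231), bottle dish at (361,231), grey timer tray at (307,233) and case tray at (335,186). The black look-alike is at (391,196), so the timer tray is the grey one at y≈-0.19.

```bash
cat > h.py <<'E'
import numpy as np,cv2
def cloud(p):
    K,R,t=p["camera_matrix"],p["R"],p["t"]; z=p["z_map"]
    v,u=np.mgrid[:z.shape[0],:z.shape[1]]
    c=np.stack([(u-K[0,2])/K[0,0]*z,(v-K[1,2])/K[1,1]*z,z],-1)
    return (c-t)@R   # R^T(c-t)
def rect(P):
    (c,s,a)=cv2.minAreaRect((P[:,:2]*1000).astype(np.float32)); return np.round(c,1),np.round(s,1),round(a,1)
E
python3 - <<'E'
from h import *
ims=[]
for c in("scene","top"):
    p=dict(np.load(c+"0.npz")); W=cloud(p); I=p["pixels"]; ok=p["z_map"]>0
    hsv=cv2.cvtColor(I,cv2.COLOR_BGR2HSV)
    print(c,"cam at",np.round(-p["R"].T@p["t"],3))
    for n,x,y,r in(("case_tray",.574,-.305,.12),("timer_tray",.397,-.193,.065),("bottle_dish",.4,-.386,.05),("vial_dish",.403,-.289,.035)):
        m=ok&(np.hypot(W[...,0]-x,W[...,1]-y)<r)&(W[...,2]<.015)&(W[...,2]>-.01)&(hsv[...,2]>85)
        # project pixels to plane z=.004
        C=-p["R"].T@p["t"]; d=W[m]-C; Q=C+d*((.004-C[2])/d[:,2:])
        if len(Q)>5: print(n,len(Q),np.round(Q.mean(0)[:2]*1000,1),rect(Q))
    b=ok&(abs(W[...,0]-.52)<.11)&(abs(W[...,1]-.39)<.12)
    for lo,hi in((.037,.048),(.054,.066),(.095,.107),(.107,.112),(.112,.125)):
        m=b&(W[...,2]>lo)&(W[...,2]<hi)
        if m.sum()>3: print(lo,hi,m.sum(),np.round(W[m].mean(0)*1000,1),rect(W[m]))
    v,u=np.nonzero(b&(W[...,2]>.03)); 
    cr=I[v.min()-8:v.max()+8,u.min()-8:u.max()+8]; print(v.min()-8,u.min()-8,cr.shape)
    ims.append(cv2.resize(cr,(390,500),interpolation=cv2.INTER_CUBIC) if 0 else cv2.resize(cr,None,fx=6,fy=6,interpolation=cv2.INTER_CUBIC)[:580])
h=max(i.shape[0] for i in ims)
o=np.hstack([cv2.copyMakeBorder(i,0,h-i.shape[0],0,8,0) for i in ims]); s=min(1,800/o.shape[1],600/o.shape[0])
cv2.imwrite("pics/pile.png",cv2.resize(o,None,fx=s,fy=s)); print(s)
E
```

```text
scene cam at [0.663 0.586 1.148]
case_tray 1039 [ 568.1 -302.1] (array([ 571.5, -312.6]), array([209.3, 164.2]), 0.7)
timer_tray 102 [ 390.  -230.5] (array([ 381.3, -214.2]), array([ 63.7, 118.7]), 45.6)
bottle_dish 233 [ 396.2 -383. ] (array([ 393.9, -380.8]), array([78. , 75.8]), 78.7)
vial_dish 162 [ 401.7 -286.2] (array([ 401.3, -287.1]), array([55.3, 62. ]), 2.5)
0.037 0.048 595 [530.8 376.1  44.3] (array([518. , 383.8]), array([216.7, 186.2]), 0.6)
0.054 0.066 476 [516.9 410.3  60.9] (array([519.6, 381.7]), array([219.3, 181.8]), 0.5)
0.095 0.107 173 [524.5 330.5 100.5] (array([518.6, 368.9]), array([218.9, 155.8]), 0.8)
0.107 0.112 61 [523.  349.2 109.5] (array([522.7, 367.6]), array([210.9, 153.1]), 0.6)
0.112 0.125 243 [524.5 352.4 117.8] (array([520., 369.]), array([216.2, 156.1]), 0.6)
243 237 (108, 95, 3)
top cam at [ 0.309 -0.013  1.51 ]
case_tray 1194 [ 567.9 -300.8] (array([ 567.4, -300.9]), array([174.8,  93.3]), 88.5)
timer_tray 554 [ 395.2 -189. ] (array([ 395.6, -188.1]), array([90.4, 78.7]), 87.2)
bottle_dish 258 [ 398.9 -383.9] (array([ 399.1, -384.3]), array([62.5, 62.4]), 42.5)
vial_dish 136 [ 401.8 -288.2] (array([ 400.8, -287.9]), array([43.3, 43.6]), 87.0)
0.037 0.048 332 [523.2 375.9  42.7] (array([521.7, 398.1]), array([ 71.3, 148.1]), 17.7)
0.054 0.066 200 [510.8 427.9  59.4] (array([523.2, 407.8]), array([ 56.2, 125.7]), 22.8)
0.095 0.107 44 [524.3 374.9  99.9] (array([520.7, 393. ]), array([ 28. , 101.9]), 17.4)
0.107 0.112 31 [511.8 427.7 109.7] (array([517.3, 398.9]), array([22.1, 98.9]), 9.3)
0.112 0.125 61 [527.  381.6 116.4] (array([524.1, 398.3]), array([25.1, 96.5]), 12.2)
156 112 (81, 67, 3)
0.8097165991902834
```

View pics/pile.png

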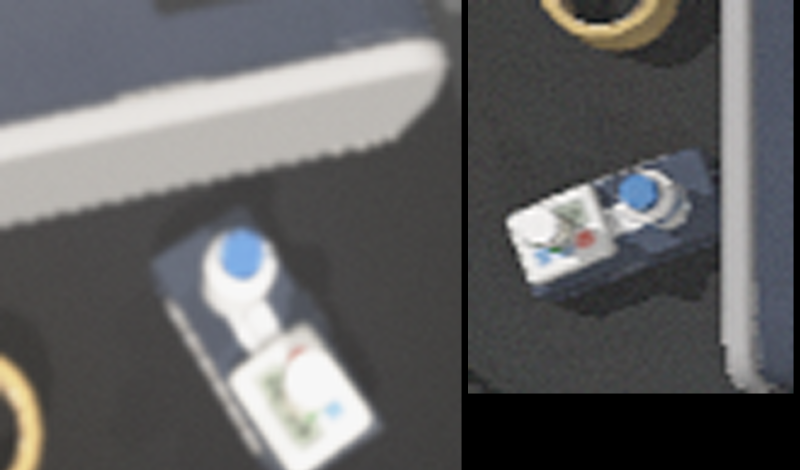

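The pile crop shows the case tilted about 18°. The bottle (blue cap) is on the end near the spectrophotometer, and the timer with the white vial is on the far end. Next I'll refine the cap positions and the timer.

```bash
python3 - <<'E'
from h import *
for c in("scene","top"):
    p=dict(np.load(c+"0.npz")); W=cloud(p); I=p["pixels"]; hsv=cv2.cvtColor(I,cv2.COLOR_BGR2HSV); C=-p["R"].T@p["t"]
    X,Y,Z=W[...,0],W[...,1],W[...,2]
    blue=(hsv[...,0]>98)&(hsv[...,0]<120)&(hsv[...,1]>110)&(hsv[...,2]>110)
    def rep(n,m,h):
        d=W[m]-C; Q=C+d*((h-C[2])/d[:,2:]); print(c,n,m.sum(),np.round(W[m].mean(0)*1000,1),"plane",np.round(Q.mean(0)[:2]*1000,1),rect(Q))
    near=lambda x,y,r:np.hypot(X-x,Y-y)<r
    rep("bottlecap",near(.533,.37,.04)&(Z>.10)&blue,.117)
    rep("bottle>114",near(.533,.37,.035)&(Z>.115)&(Z<.125),.119)
    rep("vialtop",near(.512,.43,.03)&(Z>.106)&(Z<.118),.112)
    rep("timer",near(.511,.432,.055)&(Z>.055)&(Z<.066)&(hsv[...,2]>120)&((X-.511)*-.304+(Y-.432)*.953>-.036),.06)
    m=near(.522,.398,.1)&(Z>.038)&(Z<.049); rep("case",m,.044)
    m=near(.522,.398,.1)&(Z>.03); rep("pile>30",m,.044)
E
```

```text
scene bottlecap 32 [533.5 364.8 120.6] plane [533. 364.] (array([532.8, 363.6]), array([16.4, 13.6]), 76.3)
scene bottle>114 73 [533.8 362.7 119.9] plane [533.7 362.5] (array([534. , 362.5]), array([24.3, 21.8]), 76.4)
scene vialtop 87 [512.4 434.1 113.3] plane [512.2 433.9] (array([511.5, 433.7]), array([25.7, 23.9]), 75.4)
scene timer 376 [515.7 437.   61.3] plane [515.6 436.8] (array([513.7, 434.9]), array([56.2, 65.3]), 21.8)
scene case 556 [531.7 386.5  45.1] plane [531.5 386.2] (array([523.7, 398. ]), array([ 73.8, 150.3]), 17.5)
scene pile>30 1350 [527.  403.9  63.2] plane [524.5 400.6] (array([524.1, 398. ]), array([ 74.5, 149.2]), 19.2)
top bottlecap 38 [533.1 362.1 117.2] plane [533.1 362.1] (array([533.1, 361.6]), array([22.3, 19. ]), 44.4)
top bottle>114 35 [533.5 362.9 118.3] plane [533.4 362.7] (array([533.4, 362.5]), array([25.1, 19.8]), 74.5)
top vialtop 45 [510.7 434.9 111.2] plane [510.6 434.6] (array([510.9, 435. ]), array([24.4, 20.6]), 88.5)
top timer 184 [510.1 431.   59.5] plane [510.  430.9] (array([511.5, 434.2]), array([56. , 65.3]), 22.3)
top case 333 [523.4 375.3  43.1] plane [523.3 375.1] (array([521.1, 397.6]), array([ 70.7, 148.3]), 18.6)
top pile>30 812 [519.2 393.4  61.3] plane [521.8 398.4] (array([520.9, 397.7]), array([ 73. , 151.1]), 19.0)
```

Call:
drive_tool:
  linear:
    - [0.033,-0.0165,0]
    - [0.033,-0.0165,0]
    - [0.033,-0.0165,0]
    - [0.033,-0.0165,0]
    - [0.033,-0.0165,0]
  turn:
    - [0,0,-0.093]
    - [0,0,-0.093]
    - [0,0,-0.093]
    - [0,0,-0.093]
    - [0,0,-0.093]
  fingers: -1

```text
time_s: 1.52
eef_pos: [0.3449, 0.5156, 0.2147]
eef_rot: [1.164, 2.918, 0.0]
ft_force: [0.1, 0.6, 0.8]
opening: 0.0918
grasp_force: 0.0
```

Call:
drive_tool:
  linear:
    - [0.033,-0.0165,0]
    - [0.033,-0.0165,0]
    - [0.033,-0.0165,0]
    - [0.033,-0.0165,0]
    - [0.033,-0.0165,0]
  turn:
    - [0,0,-0.093]
    - [0,0,-0.093]
    - [0,0,-0.093]
    - [0,0,-0.093]
    - [0,0,-0.093]

```text
time_s: 1.93
eef_pos: [0.5101, 0.4329, 0.2147]
eef_rot: [-1.805, -2.571, -0.0]
ft_force: [0.5, 0.8, 0.3]
opening: 0.0919
grasp_force: 0.0
```

Call:
drive_tool:
  linear:
    - [0,0,0]
    - [0,0,0]
    - [0,0,0]
  turn:
    - [0,0,0]
    - [0,0,0]
    - [0,0,0]

```text
time_s: 2.18
eef_pos: [0.5082, 0.4339, 0.2143]
eef_rot: [-1.799, -2.575, 0.001]
ft_force: [-0.4, 0.8, 0.8]
opening: 0.0918
grasp_force: 0.0
```

Call:
drive_tool:
  linear:
    - [0.003,0.0005,-0.036]
    - [0,0,-0.036]
    - [0,0,-0.036]
    - [0,0,-0.036]
    - [0,0,0]
  turn:
    - [0,0,0]
    - [0,0,0]
    - [0,0,0]
    - [0,0,0]
    - [0,0,0]

```text
time_s: 2.6
eef_pos: [0.5063, 0.4323, 0.0638]
eef_rot: [-1.794, -2.575, 0.017]
ft_force: [-1.0, -1.4, -0.6]
opening: 0.0923
grasp_force: 0.0
```

Call:
drive_tool:
  linear:
    - [0,0,0]
    - [0,0,0]
    - [0,0,0]
    - [0,0,0]
    - [0,0,0]
  turn:
    - [0,0,0]
    - [0,0,0]
    - [0,0,0]
    - [0,0,0]
    - [0,0,0]
  fingers: 1

```text
time_s: 3.02
eef_pos: [0.5124, 0.4353, 0.0727]
eef_rot: [1.799, 2.575, 0.005]
ft_force: [-0.3, 0.3, 0.5]
opening: 0.0605
grasp_force: 0.0
```

Call:
drive_tool:
  linear:
    - [0,0,0]
    - [0,0,0]
    - [0,0,0]
    - [0,0,0]
    - [0,0,0]
  turn:
    - [0,0,0]
    - [0,0,0]
    - [0,0,0]
    - [0,0,0]
    - [0,0,0]

```text
time_s: 3.43
eef_pos: [0.5116, 0.4344, 0.0705]
eef_rot: [-1.8, -2.575, 0.0]
ft_force: [0.2, 0.3, 0.4]
opening: 0.0273
grasp_force: 0.1
```

Call:
drive_tool:
  linear:
    - [0,0,0]
    - [0,0,0]
    - [0,0,0]
    - [0,0,0]
    - [0,0,0]
  turn:
    - [0,0,0]
    - [0,0,0]
    - [0,0,0]
    - [0,0,0]
    - [0,0,0]

```text
time_s: 3.85
eef_pos: [0.5116, 0.4344, 0.0705]
eef_rot: [-1.799, -2.575, 0.0]
ft_force: [-0.2, 0.7, 0.1]
opening: 0.0255
grasp_force: 30.0
```

Call:
drive_tool:
  linear:
    - [0,0,0.005]
    - [0,0,0.015]
    - [0,0,0.025]
    - [0,0,0.025]
    - [0,0,0.025]
  turn:
    - [0,0,0]
    - [0,0,0]
    - [0,0,0]
    - [0,0,0]
    - [0,0,0]

```text
time_s: 4.27
eef_pos: [0.5114, 0.4343, 0.1667]
eef_rot: [-1.799, -2.575, 0.001]
ft_force: [0.5, -0.2, 0.3]
opening: 0.0253
grasp_force: 30.0
```

Call:
drive_tool:
  linear:
    - [0,0,0.02]
    - [-0.002,-0.014,0.02]
    - [-0.004,-0.028,0.02]
    - [-0.0055,-0.036,0]
    - [-0.0055,-0.036,0]
  turn:
    - [0,0,0]
    - [0,0,0]
    - [0,0,0]
    - [0,0,0]
    - [0,0,0]

```text
time_s: 4.68
eef_pos: [0.4949, 0.3202, 0.2273]
eef_rot: [1.797, 2.575, 0.005]
ft_force: [-0.1, 0.7, -0.8]
opening: 0.0255
grasp_force: 30.0
```

Call:
drive_tool:
  linear:
    - [-0.0055,-0.037,0]
    - [-0.0055,-0.037,0]
    - [-0.0055,-0.037,0]
    - [-0.0055,-0.037,0]
    - [-0.0055,-0.037,0]
  turn:
    - [0,0,0]
    - [0,0,0]
    - [0,0,0]
    - [0,0,0]
    - [0,0,0]

```text
time_s: 5.1
eef_pos: [0.4665, 0.1339, 0.226]
eef_rot: [1.799, 2.575, 0.001]
ft_force: [0.3, -0.5, -0.7]
opening: 0.0253
grasp_force: 30.0
```

Call:
drive_tool:
  linear:
    - [-0.0055,-0.037,0]
    - [-0.0055,-0.037,0]
    - [-0.0055,-0.037,0]
    - [-0.0055,-0.037,0]
    - [-0.0055,-0.037,0]
  turn:
    - [0,0,0]
    - [0,0,0]
    - [0,0,0]
    - [0,0,0]
    - [0,0,0]

```text
time_s: 5.52
eef_pos: [0.439, -0.0512, 0.2262]
eef_rot: [1.799, 2.575, 0.001]
ft_force: [1.2, 0.1, 0.5]
opening: 0.0253
grasp_force: 30.0
```

Call:
drive_tool:
  linear:
    - [-0.0055,-0.037,0]
    - [-0.0055,-0.037,0]
    - [-0.0055,-0.037,0]
    - [-0.0055,-0.037,0]
    - [-0.0055,-0.037,0]
  turn:
    - [0,0,0]
    - [0,0,0]
    - [0,0,0]
    - [0,0,0]
    - [0,0,0]

```text
time_s: 5.93
eef_pos: [0.4115, -0.2364, 0.2262]
eef_rot: [1.799, 2.574, 0.0]
ft_force: [1.5, 0.3, 0.5]
opening: 0.0254
grasp_force: 30.0
```

Call:
drive_tool:
  linear:
    - [-0.005,-0.025,0]
    - [-0.0035,-0.017,0]
    - [-0.002,-0.011,0]
    - [0,0,0]
    - [0,0,0]
  turn:
    - [0,0,0]
    - [0,0,0]
    - [0,0,0]
    - [0,0,0]
    - [0,0,0]

```text
time_s: 6.35
eef_pos: [0.4015, -0.2873, 0.2256]
eef_rot: [-1.801, -2.574, -0.001]
ft_force: [0.3, 0.3, 0.2]
opening: 0.0258
grasp_force: 30.0
```

Call:
drive_tool:
  linear:
    - [0,-0.0005,-0.025]
    - [0,0,-0.03]
    - [0,0,-0.035]
    - [0,0,-0.035]
    - [0,0,-0.025]
  turn:
    - [0,0,0]
    - [0,0,0]
    - [0,0,0]
    - [0,0,0]
    - [0,0,0]

```text
time_s: 6.77
eef_pos: [0.4011, -0.2859, 0.0735]
eef_rot: [-1.797, -2.575, -0.0]
ft_force: [0.8, -0.5, -0.5]
opening: 0.0257
grasp_force: 30.0
```

Call:
drive_tool:
  linear:
    - [0,0,-0.025]
    - [0,0,-0.015]
    - [0,0,-0.01]
    - [0,0,-0.005]
    - [0,0,0]
  turn:
    - [0,0,0]
    - [0,0,0]
    - [0,0,0]
    - [0,0,0]
    - [0,0,0]

```text
time_s: 7.18
eef_pos: [0.4017, -0.2872, 0.0202]
eef_rot: [-1.798, -2.575, -0.0]
ft_force: [0.0, -0.0, -0.9]
opening: 0.0255
grasp_force: 30.0
```

Call:
drive_tool:
  linear:
    - [0,0,-0.002]
    - [0,0,-0.002]
    - [0,0,-0.002]
    - [0,0,-0.001]
    - [0,0,0]
  turn:
    - [0,0,0]
    - [0,0,0]
    - [0,0,0]
    - [0,0,0]
    - [0,0,0]

```text
time_s: 7.6
eef_pos: [0.4017, -0.2882, 0.0138]
eef_rot: [1.799, 2.575, -0.0]
ft_force: [0.5, -0.7, 0.5]
opening: 0.0257
grasp_force: 30.0
```

Call:
drive_tool:
  linear:
    - [0,0,-0.001]
    - [0,0,-0.0005]
    - [0,0,0]
  turn:
    - [0,0,0]
    - [0,0,0]
    - [0,0,0]

```text
time_s: 7.85
eef_pos: [0.4016, -0.2881, 0.0121]
eef_rot: [1.799, 2.575, -0.0]
ft_force: [-0.8, 0.0, 0.4]
opening: 0.0253
grasp_force: 30.0
```

Call:
drive_tool:
  linear:
    - [0,0,0]
    - [0,0,0]
    - [0,0,0]
    - [0,0,0]
    - [0,0,0]
  turn:
    - [0,0,0]
    - [0,0,0]
    - [0,0,0]
    - [0,0,0]
    - [0,0,0]
  fingers: -1

```text
time_s: 8.27
eef_pos: [0.4016, -0.288, 0.0121]
eef_rot: [-1.799, -2.575, 0.0]
ft_force: [-0.4, 0.1, 0.4]
opening: 0.0566
grasp_force: 0.0
```

Call:
drive_tool:
  linear:
    - [0,0,0]
    - [0,0,0]
    - [0,0,0.005]
    - [0,0,0.015]
    - [0,0,0.03]
  turn:
    - [0,0,0]
    - [0,0,0]
    - [0,0,0]
    - [0,0,0]
    - [0,0,0]

```text
time_s: 8.68
eef_pos: [0.3998, -0.2868, 0.0606]
eef_rot: [-1.797, -2.571, -0.0]
ft_force: [0.3, -0.8, -0.4]
opening: 0.0899
grasp_force: 0.0
```

Call:
drive_tool:
  linear:
    - [0,0,0.04]
    - [0,0,0.04]
    - [0,0,0.04]
    - [0.004,0.03,0.02]
    - [0.0055,0.037,0.01]
  turn:
    - [0,0,0]
    - [0,0,0]
    - [0,0,0]
    - [0,0,0]
    - [0,0,0]

```text
time_s: 9.1
eef_pos: [0.4127, -0.2227, 0.2162]
eef_rot: [1.8, 2.567, 0.001]
ft_force: [0.6, -0.4, -0.6]
opening: 0.0923
grasp_force: 0.0
```

Call:
drive_tool:
  linear:
    - [0.0076,0.0365,0]
    - [0.0076,0.0365,0]
    - [0.0076,0.0365,0]
    - [0.0076,0.0365,0]
    - [0.0076,0.0365,0]
  turn:
    - [0,0,-0.023]
    - [0,0,-0.023]
    - [0,0,-0.023]
    - [0,0,-0.023]
    - [0,0,-0.023]

```text
time_s: 9.52
eef_pos: [0.449, -0.0368, 0.2127]
eef_rot: [1.946, 2.466, 0.001]
ft_force: [1.0, -0.4, 0.6]
opening: 0.0922
grasp_force: 0.0
```

```bash
python3 - <<'E'
from station import ctrl
from h import *
p=ctrl.read_camera("top"); W=cloud(p); Z=W[...,2]; C=-p["R"].T@p["t"]
m=(np.hypot(W[...,0]-.4,W[...,1]+.288)<.03)&(Z>.04)&(Z<.07)
d=W[m]-C;Q=C+d*((.054-C[2])/d[:,2:]); print(m.sum(),W[m].mean(0),Q.mean(0),rect(Q),np.percentile(W[m][:,2],[5,50,95]))
E
```

```text
48 [ 0.4008906  -0.28590889  0.05217283] [ 0.40077536 -0.28557202  0.054     ] (array([ 400.8, -285.8]), array([28. , 20.9]), 88.5) [0.04486035 0.05224059 0.05906833]
```

Call:
drive_tool:
  linear:
    - [0.0076,0.0365,0]
    - [0.0076,0.0365,0]
    - [0.0076,0.0365,0]
    - [0.0076,0.0365,0]
    - [0.0076,0.0365,0]
  turn:
    - [0,0,-0.023]
    - [0,0,-0.023]
    - [0,0,-0.023]
    - [0,0,-0.023]
    - [0,0,-0.023]

```text
time_s: 9.98
eef_pos: [0.487, 0.1458, 0.2126]
eef_rot: [2.084, 2.35, 0.0]
ft_force: [1.6, -0.3, 0.8]
opening: 0.0919
grasp_force: 0.0
```

Call:
drive_tool:
  linear:
    - [0.0076,0.0365,0]
    - [0.0076,0.0365,0]
    - [0.0076,0.0365,0]
    - [0.0076,0.0365,0]
    - [0.0076,0.0365,0]
  turn:
    - [0,0,-0.023]
    - [0,0,-0.023]
    - [0,0,-0.023]
    - [0,0,-0.023]
    - [0,0,-0.023]

```text
time_s: 10.4
eef_pos: [0.525, 0.3283, 0.2124]
eef_rot: [2.216, 2.227, 0.0]
ft_force: [1.0, -0.9, 0.5]
opening: 0.0924
grasp_force: 0.0
```

Call:
drive_tool:
  linear:
    - [0.004,0.02,0]
    - [0.003,0.011,0]
    - [0.001,0.005,0]
    - [0,0,0]
    - [0,0,0]
  turn:
    - [0,0,0]
    - [0,0,0]
    - [0,0,0]
    - [0,0,0]
    - [0,0,0]

```text
time_s: 10.82
eef_pos: [0.5329, 0.3612, 0.212]
eef_rot: [2.215, 2.228, -0.001]
ft_force: [-0.3, 0.0, -0.7]
opening: 0.0918
grasp_force: 0.0
```

Call:
drive_tool:
  linear:
    - [0,0.001,-0.025]
    - [0,0,-0.035]
    - [0,0,-0.035]
    - [0,0,-0.025]
    - [0,0,-0.014]
  turn:
    - [0,0,0]
    - [0,0,0]
    - [0,0,0]
    - [0,0,0]
    - [0,0,0]

```text
time_s: 11.23
eef_pos: [0.5314, 0.3605, 0.0751]
eef_rot: [-2.216, -2.226, 0.007]
ft_force: [-0.2, 0.3, -0.8]
opening: 0.0916
grasp_force: 0.0
```

Call:
drive_tool:
  linear:
    - [0,0,-0.006]
    - [0,0,-0.002]
    - [0,0,0]
    - [0,0,0]
    - [0,0,0]
  turn:
    - [0,0,0]
    - [0,0,0]
    - [0,0,0]
    - [0,0,0]
    - [0,0,0]

```text
time_s: 11.65
eef_pos: [0.534, 0.3637, 0.0716]
eef_rot: [2.215, 2.227, 0.003]
ft_force: [0.6, 0.6, 0.7]
opening: 0.0917
grasp_force: 0.0
```

Call:
drive_tool:
  linear:
    - [0,0,0]
    - [0,0,0]
    - [0,0,0]
    - [0,0,0]
    - [0,0,0]
  turn:
    - [0,0,0]
    - [0,0,0]
    - [0,0,0]
    - [0,0,0]
    - [0,0,0]
  fingers: 1

```text
time_s: 12.07
eef_pos: [0.5331, 0.3635, 0.0702]
eef_rot: [2.215, 2.228, 0.0]
ft_force: [-0.4, -0.3, 0.3]
opening: 0.0609
grasp_force: 0.0
```

Call:
drive_tool:
  linear:
    - [0,0,0]
    - [0,0,0]
    - [0,0,0]
    - [0,0,0]
    - [0,0,0]
  turn:
    - [0,0,0]
    - [0,0,0]
    - [0,0,0]
    - [0,0,0]
    - [0,0,0]

```text
time_s: 12.48
eef_pos: [0.5331, 0.3634, 0.07]
eef_rot: [2.215, 2.228, -0.0]
ft_force: [0.6, 1.1, -0.0]
opening: 0.0366
grasp_force: 29.9
```

Call:
drive_tool:
  linear:
    - [0,0,0.01]
    - [0,0,0.025]
    - [0,0,0.035]
    - [0,0,0.035]
    - [0,0,0.035]
  turn:
    - [0,0,0]
    - [0,0,0]
    - [0,0,0]
    - [0,0,0]
    - [0,0,0]

```text
time_s: 12.9
eef_pos: [0.5327, 0.3632, 0.2121]
eef_rot: [-2.215, -2.228, 0.001]
ft_force: [0.0, 1.1, -0.8]
opening: 0.0369
grasp_force: 29.9
```

Call:
drive_tool:
  linear:
    - [0,0,0.02]
    - [0,-0.01,0.005]
    - [-0.0036,-0.02,0]
    - [-0.0054,-0.03,0]
    - [-0.0065,-0.036,0]
  turn:
    - [0,0,0]
    - [0,0,0]
    - [0,0,0]
    - [0,0,0]
    - [0,0,0]

```text
time_s: 13.32
eef_pos: [0.5167, 0.2665, 0.234]
eef_rot: [-2.213, -2.23, 0.002]
ft_force: [-0.4, -1.5, -0.5]
opening: 0.0369
grasp_force: 29.9
```

Call:
drive_tool:
  linear:
    - [-0.0065,-0.036,0]
    - [-0.0065,-0.036,0]
    - [-0.0065,-0.036,0]
    - [-0.0065,-0.036,0]
    - [-0.0065,-0.036,0]
  turn:
    - [0,0,0]
    - [0,0,0]
    - [0,0,0]
    - [0,0,0]
    - [0,0,0]

```text
time_s: 13.73
eef_pos: [0.4833, 0.0852, 0.2341]
eef_rot: [-2.214, -2.228, 0.002]
ft_force: [1.1, -0.1, 0.1]
opening: 0.0368
grasp_force: 29.9
```

Call:
drive_tool:
  linear:
    - [-0.0065,-0.036,0]
    - [-0.0065,-0.036,0]
    - [-0.0065,-0.036,0]
    - [-0.0065,-0.036,0]
    - [-0.0065,-0.036,0]
  turn:
    - [0,0,0]
    - [0,0,0]
    - [0,0,0]
    - [0,0,0]
    - [0,0,0]

```text
time_s: 14.15
eef_pos: [0.4507, -0.0944, 0.2343]
eef_rot: [-2.214, -2.227, 0.001]
ft_force: [1.7, 0.8, -0.8]
opening: 0.0368
grasp_force: 29.9
```

Call:
drive_tool:
  linear:
    - [-0.0065,-0.036,0]
    - [-0.0065,-0.036,0]
    - [-0.0065,-0.036,0]
    - [-0.0065,-0.036,0]
    - [-0.0065,-0.036,0]
  turn:
    - [0,0,0]
    - [0,0,0]
    - [0,0,0]
    - [0,0,0]
    - [0,0,0]

```text
time_s: 14.57
eef_pos: [0.4181, -0.2741, 0.2342]
eef_rot: [-2.214, -2.227, 0.001]
ft_force: [0.4, 0.5, -1.5]
opening: 0.0372
grasp_force: 29.9
```

Call:
drive_tool:
  linear:
    - [-0.0065,-0.036,0]
    - [-0.006,-0.03,0]
    - [-0.005,-0.025,0]
    - [-0.0035,-0.015,0]
    - [0,-0.006,0]
  turn:
    - [0,0,0]
    - [0,0,0]
    - [0,0,0]
    - [0,0,0]
    - [0,0,0]

```text
time_s: 14.98
eef_pos: [0.3975, -0.386, 0.2341]
eef_rot: [-2.216, -2.225, 0.001]
ft_force: [-0.6, -0.1, -1.0]
opening: 0.0368
grasp_force: 29.9
```

Call:
drive_tool:
  linear:
    - [0,0,0]
    - [0,0,0]
    - [0,0,0]
  turn:
    - [0,0,0]
    - [0,0,0]
    - [0,0,0]

```text
time_s: 15.23
eef_pos: [0.3992, -0.3832, 0.2349]
eef_rot: [-2.213, -2.228, -0.001]
ft_force: [-0.1, -1.1, -2.2]
opening: 0.0367
grasp_force: 29.9
```

Call:
drive_tool:
  linear:
    - [0,-0.001,-0.025]
    - [0,0,-0.035]
    - [0,0,-0.035]
    - [0,0,-0.035]
    - [0,0,-0.03]
  turn:
    - [0,0,0]
    - [0,0,0]
    - [0,0,0]
    - [0,0,0]
    - [0,0,0]

```text
time_s: 15.65
eef_pos: [0.3992, -0.3838, 0.0735]
eef_rot: [-2.213, -2.23, -0.0]
ft_force: [0.3, -0.4, -1.7]
opening: 0.0369
grasp_force: 29.9
```

Call:
drive_tool:
  linear:
    - [0,0,-0.02]
    - [0,0,-0.01]
    - [0,0,-0.005]
    - [0,0,-0.002]
    - [0,0,-0.001]
  turn:
    - [0,0,0]
    - [0,0,0]
    - [0,0,0]
    - [0,0,0]
    - [0,0,0]

```text
time_s: 16.07
eef_pos: [0.3999, -0.3858, 0.038]
eef_rot: [2.213, 2.228, 0.0]
ft_force: [-1.1, -0.1, -0.1]
opening: 0.0371
grasp_force: 29.9
```

Call:
drive_tool:
  linear:
    - [0,0,-0.003]
    - [0,0,-0.002]
    - [0,0,-0.0015]
    - [0,0,-0.001]
    - [0,0,0]
  turn:
    - [0,0,0]
    - [0,0,0]
    - [0,0,0]
    - [0,0,0]
    - [0,0,0]

```text
time_s: 16.48
eef_pos: [0.3991, -0.3856, 0.0297]
eef_rot: [2.215, 2.228, 0.0]
ft_force: [0.4, 0.2, 0.4]
opening: 0.0367
grasp_force: 29.9
```

Call:
drive_tool:
  linear:
    - [0,0,-0.001]
    - [0,0,-0.0005]
    - [0,0,0]
  turn:
    - [0,0,0]
    - [0,0,0]
    - [0,0,0]

```text
time_s: 16.73
eef_pos: [0.399, -0.3856, 0.028]
eef_rot: [-2.215, -2.228, 0.0]
ft_force: [-0.2, 0.6, -1.0]
opening: 0.037
grasp_force: 29.9
```

Call:
drive_tool:
  linear:
    - [0,0,0]
    - [0,0,0]
    - [0,0,0]
    - [0,0,0]
    - [0,0,0]
  turn:
    - [0,0,0]
    - [0,0,0]
    - [0,0,0]
    - [0,0,0]
    - [0,0,0]
  fingers: -1

```text
time_s: 17.15
eef_pos: [0.3992, -0.3856, 0.0282]
eef_rot: [2.215, 2.228, 0.0]
ft_force: [0.4, -0.1, 0.5]
opening: 0.0682
grasp_force: 0.0
```

Call:
drive_tool:
  linear:
    - [0,0,0]
    - [0,0,0]
    - [0,0,0.005]
    - [0,0,0.015]
    - [0,0,0.03]
  turn:
    - [0,0,0]
    - [0,0,0]
    - [0,0,0]
    - [0,0,0]
    - [0,0,0]

```text
time_s: 17.57
eef_pos: [0.3974, -0.3839, 0.0763]
eef_rot: [-2.211, -2.224, 0.0]
ft_force: [0.4, -0.0, -1.2]
opening: 0.0919
grasp_force: 0.0
```

Call:
drive_tool:
  linear:
    - [0,0,0.04]
    - [0,0,0.04]
    - [0,0,0.04]
    - [0.004,0.03,0.01]
    - [0.005,0.037,0]
  turn:
    - [0,0,0]
    - [0,0,0]
    - [0,0,0]
    - [0,0,0]
    - [0,0,0]

```text
time_s: 17.98
eef_pos: [0.41, -0.321, 0.2126]
eef_rot: [2.212, 2.219, 0.001]
ft_force: [1.4, 0.1, -0.8]
opening: 0.0915
grasp_force: 0.0
```

Call:
drive_tool:
  linear:
    - [0.005,0.037,0]
    - [0.005,0.037,0]
    - [0.005,0.037,0]
    - [0.005,0.037,0]
    - [0.005,0.037,0]
  turn:
    - [0,0,0]
    - [0,0,0]
    - [0,0,0]
    - [0,0,0]
    - [0,0,0]

```text
time_s: 18.4
eef_pos: [0.4329, -0.1319, 0.2086]
eef_rot: [2.215, 2.227, 0.001]
ft_force: [1.2, 0.3, 0.0]
opening: 0.0919
grasp_force: 0.0
```

```bash
python3 - <<'E'
from station import ctrl
from h import *
p=ctrl.read_camera("top"); W=cloud(p); Z=W[...,2]; C=-p["R"].T@p["t"]
def f(x,y,r,lo,hi,h):
    m=(np.hypot(W[...,0]-x,W[...,1]-y)<r)&(Z>lo)&(Z<hi)
    d=W[m]-C;Q=C+d*((h-C[2])/d[:,2:]); print(m.sum(),np.round(W[m].mean(0),4),rect(Q),np.percentile(W[m][:,2],[5,50,95]))
f(.4,-.384,.03,.069,.09,.077); f(.4,-.288,.03,.04,.07,.054)
f(.511,.432,.05,.055,.066,.06)
f(.522,.398,.09,.03,.07,.044)
print(ctrl.state()['eef_pos'])
E
```

```text
45 [ 0.3991 -0.3841  0.076 ] (array([ 398.8, -383.5]), array([22.7, 25. ]), 24.6) [0.07184861 0.07572334 0.08018181]
30 [ 0.4    -0.29    0.0545] (array([ 399.7, -291.2]), array([16. , 23.1]), 72.9) [0.04967191 0.05473733 0.05784702]
249 [0.5113 0.4356 0.0594] (array([511.3, 435.1]), array([55.5, 63.4]), 22.2) [0.05581385 0.05915647 0.06383829]
814 [0.5213 0.3968 0.0486] (array([520.9, 397.7]), array([ 73. , 151.1]), 19.0) [0.03769398 0.0457016  0.06170313]
[ 0.43313466 -0.12668325  0.20844638]
```

Call:
drive_tool:
  linear:
    - [0.0055,0.037,0]
    - [0.0055,0.037,0]
    - [0.0055,0.037,0]
    - [0.0055,0.037,0]
    - [0.0055,0.037,0]
  turn:
    - [0,0,0.027]
    - [0,0,0.027]
    - [0,0,0.027]
    - [0,0,0.027]
    - [0,0,0.027]

```text
time_s: 18.87
eef_pos: [0.4605, 0.0532, 0.2086]
eef_rot: [2.058, 2.373, 0.001]
ft_force: [1.0, 0.8, 0.1]
opening: 0.0918
grasp_force: 0.0
```

Call:
drive_tool:
  linear:
    - [0.0055,0.037,0]
    - [0.0055,0.037,0]
    - [0.0055,0.037,0]
    - [0.0055,0.037,0]
    - [0.0055,0.037,0]
  turn:
    - [0,0,0.027]
    - [0,0,0.027]
    - [0,0,0.027]
    - [0,0,0.027]
    - [0,0,0.027]

```text
time_s: 19.28
eef_pos: [0.488, 0.2384, 0.2085]
eef_rot: [1.893, 2.507, 0.001]
ft_force: [0.4, 0.2, 0.5]
opening: 0.0921
grasp_force: 0.0
```

Call:
drive_tool:
  linear:
    - [0.0055,0.037,0]
    - [0.0055,0.037,0]
    - [0.0055,0.037,0]
    - [0.004,0.035,0]
    - [0.002,0.025,0]
  turn:
    - [0,0,0.027]
    - [0,0,0.027]
    - [0,0,0.027]
    - [0,0,0.027]
    - [0,0,0]

```text
time_s: 19.7
eef_pos: [0.5106, 0.4104, 0.2083]
eef_rot: [-1.753, -2.607, -0.001]
ft_force: [0.1, -0.8, 0.7]
opening: 0.0921
grasp_force: 0.0
```

Call:
drive_tool:
  linear:
    - [0.002,0.018,0]
    - [0,0.01,0]
    - [0,0,0]
    - [0,0,0]
    - [0,0,0]
  turn:
    - [0,0,0]
    - [0,0,0]
    - [0,0,0]
    - [0,0,0]
    - [0,0,0]

```text
time_s: 20.12
eef_pos: [0.5125, 0.4341, 0.2081]
eef_rot: [1.757, 2.604, -0.001]
ft_force: [-1.1, -0.6, -0.7]
opening: 0.0919
grasp_force: 0.0
```

Call:
drive_tool:
  linear:
    - [0,0.0005,-0.025]
    - [0,0,-0.035]
    - [0,0,-0.035]
    - [0,0,-0.025]
    - [0,0,-0.015]
  turn:
    - [0,0,0]
    - [0,0,0]
    - [0,0,0]
    - [0,0,0]
    - [0,0,0]

```text
time_s: 20.53
eef_pos: [0.5114, 0.4332, 0.0701]
eef_rot: [-1.758, -2.603, 0.006]
ft_force: [-0.8, 0.6, 0.7]
opening: 0.0918
grasp_force: 0.0
```

Call:
drive_tool:
  linear:
    - [0,0,-0.01]
    - [0,0,-0.007]
    - [0,0,-0.004]
    - [0,0,-0.002]
    - [0,0,0]
  turn:
    - [0,0,0]
    - [0,0,0]
    - [0,0,0]
    - [0,0,0]
    - [0,0,0]

```text
time_s: 20.95
eef_pos: [0.513, 0.4361, 0.0508]
eef_rot: [1.757, 2.604, 0.002]
ft_force: [-0.9, -0.5, -0.2]
opening: 0.0921
grasp_force: 0.0
```

Call:
drive_tool:
  linear:
    - [0,0,0]
    - [0,0,0]
    - [0,0,0]
  turn:
    - [0,0,0]
    - [0,0,0]
    - [0,0,0]

```text
time_s: 21.2
eef_pos: [0.5129, 0.4363, 0.0508]
eef_rot: [1.756, 2.604, 0.002]
ft_force: [0.9, -0.0, 0.7]
opening: 0.0918
grasp_force: 0.0
```

Call:
drive_tool:
  linear:
    - [0,-0.001,-0.001]
    - [0,0,-0.0005]
    - [0,0,0]
    - [0,0,0]
    - [0,0,0]
  turn:
    - [0,0,0]
    - [0,0,0]
    - [0,0,0]
    - [0,0,0]
    - [0,0,0]
  fingers: 1

```text
time_s: 21.62
eef_pos: [0.5126, 0.435, 0.0486]
eef_rot: [-1.757, -2.605, 0.0]
ft_force: [0.0, 0.5, -0.6]
opening: 0.0605
grasp_force: 0.0
```

Call:
drive_tool:
  linear:
    - [0,0,0]
    - [0,0,0]
    - [0,0,0]
    - [0,0,0]
    - [0,0,0]
  turn:
    - [0,0,0]
    - [0,0,0]
    - [0,0,0]
    - [0,0,0]
    - [0,0,0]

```text
time_s: 22.03
eef_pos: [0.5126, 0.435, 0.0486]
eef_rot: [1.757, 2.605, 0.0]
ft_force: [0.1, 1.1, -0.2]
opening: 0.0557
grasp_force: 30.0
```

Call:
drive_tool:
  linear:
    - [0,0,0.003]
    - [0,0,0.005]
    - [0,0,0.01]
    - [0,0,0.01]
    - [0,0,0]
  turn:
    - [0,0,0]
    - [0,0,0]
    - [0,0,0]
    - [0,0,0]
    - [0,0,0]

```text
time_s: 22.45
eef_pos: [0.5139, 0.4361, 0.0796]
eef_rot: [1.756, 2.604, 0.006]
ft_force: [1.1, -0.2, -1.7]
opening: 0.0555
grasp_force: 30.0
```

Call:
drive_tool:
  linear:
    - [0,0,0.02]
    - [0,0,0.035]
    - [0,0,0.035]
    - [0,0,0.035]
    - [0,0,0.025]
  turn:
    - [0,0,0]
    - [0,0,0]
    - [0,0,0]
    - [0,0,0]
    - [0,0,0]

```text
time_s: 22.87
eef_pos: [0.5132, 0.4355, 0.2305]
eef_rot: [1.756, 2.604, 0.005]
ft_force: [0.5, 0.9, -0.5]
opening: 0.0556
grasp_force: 30.0
```

Call:
drive_tool:
  linear:
    - [-0.002,-0.012,0]
    - [-0.005,-0.025,0]
    - [-0.007,-0.036,0]
    - [-0.007,-0.036,0]
    - [-0.007,-0.036,0]
  turn:
    - [0,0,-0.028]
    - [0,0,-0.028]
    - [0,0,-0.028]
    - [0,0,-0.028]
    - [0,0,-0.028]

```text
time_s: 23.28
eef_pos: [0.4835, 0.2881, 0.2259]
eef_rot: [-1.936, -2.474, 0.001]
ft_force: [1.3, -0.1, -0.0]
opening: 0.0557
grasp_force: 30.0
```

Call:
drive_tool:
  linear:
    - [-0.007,-0.037,0]
    - [-0.007,-0.037,0]
    - [-0.007,-0.037,0]
    - [-0.007,-0.037,0]
    - [-0.007,-0.037,0]
  turn:
    - [0,0,-0.028]
    - [0,0,-0.028]
    - [0,0,-0.028]
    - [0,0,-0.028]
    - [0,0,-0.028]

```text
time_s: 23.7
eef_pos: [0.4483, 0.103, 0.2261]
eef_rot: [-2.105, -2.332, 0.0]
ft_force: [1.8, -0.2, -0.7]
opening: 0.0559
grasp_force: 30.0
```

Call:
drive_tool:
  linear:
    - [-0.007,-0.037,0]
    - [-0.007,-0.037,0]
    - [-0.007,-0.037,0]
    - [-0.007,-0.037,0]
    - [-0.007,-0.037,0]
  turn:
    - [0,0,-0.028]
    - [0,0,-0.028]
    - [0,0,-0.028]
    - [0,0,-0.028]
    - [0,0,-0.028]

```text
time_s: 24.12
eef_pos: [0.4132, -0.0817, 0.2263]
eef_rot: [2.263, 2.179, 0.0]
ft_force: [0.4, -0.6, -1.0]
opening: 0.0556
grasp_force: 30.0
```

Call:
drive_tool:
  linear:
    - [-0.0065,-0.035,0]
    - [-0.006,-0.033,0]
    - [-0.004,-0.022,0]
    - [-0.003,-0.013,0]
    - [0,-0.0055,0]
  turn:
    - [0,0,0]
    - [0,0,0]
    - [0,0,0]
    - [0,0,0]
    - [0,0,0]

```text
time_s: 24.53
eef_pos: [0.3938, -0.1902, 0.2262]
eef_rot: [-2.264, -2.178, 0.001]
ft_force: [0.2, -0.6, -1.2]
opening: 0.0557
grasp_force: 30.0
```

Call:
drive_tool:
  linear:
    - [0,0,0]
    - [0,0,0]
    - [0,0,0]
  turn:
    - [0,0,0]
    - [0,0,0]
    - [0,0,0]

```text
time_s: 24.78
eef_pos: [0.3951, -0.1877, 0.2264]
eef_rot: [-2.26, -2.181, -0.0]
ft_force: [0.4, -0.1, -0.8]
opening: 0.0558
grasp_force: 30.0
```

Call:
drive_tool:
  linear:
    - [0,0,-0.025]
    - [0,0,-0.035]
    - [0,0,-0.035]
    - [0,0,-0.035]
    - [0,0,-0.03]
  turn:
    - [0,0,0]
    - [0,0,0]
    - [0,0,0]
    - [0,0,0]
    - [0,0,0]

```text
time_s: 25.2
eef_pos: [0.3949, -0.1872, 0.0649]
eef_rot: [-2.259, -2.183, -0.0]
ft_force: [-0.0, -0.0, -0.6]
opening: 0.0554
grasp_force: 30.0
```

Call:
drive_tool:
  linear:
    - [0,0,-0.02]
    - [0,0,-0.012]
    - [0,0,-0.008]
    - [0,0,-0.004]
    - [0,0,-0.002]
  turn:
    - [0,0,0]
    - [0,0,0]
    - [0,0,0]
    - [0,0,0]
    - [0,0,0]

```text
time_s: 25.62
eef_pos: [0.3954, -0.1881, 0.0204]
eef_rot: [-2.26, -2.182, -0.0]
ft_force: [0.4, 0.1, 0.1]
opening: 0.056
grasp_force: 30.0
```

Call:
drive_tool:
  linear:
    - [0,0,-0.004]
    - [0,0,-0.003]
    - [0,0,-0.002]
    - [0,0,0]
    - [0,0,0]
  turn:
    - [0,0,0]
    - [0,0,0]
    - [0,0,0]
    - [0,0,0]
    - [0,0,0]

```text
time_s: 26.03
eef_pos: [0.3952, -0.1886, 0.0118]
eef_rot: [2.261, 2.181, 0.0]
ft_force: [-0.5, -0.0, -1.2]
opening: 0.0559
grasp_force: 30.0
```

Call:
drive_tool:
  linear:
    - [0,0,-0.002]
    - [0,0,-0.0015]
    - [0,0,-0.001]
    - [0,0,0]
    - [0,0,0]
  turn:
    - [0,0,0]
    - [0,0,0]
    - [0,0,0]
    - [0,0,0]
    - [0,0,0]

```text
time_s: 26.45
eef_pos: [0.395, -0.1885, 0.007]
eef_rot: [-2.261, -2.181, 0.0]
ft_force: [-0.1, 0.3, -0.4]
opening: 0.0557
grasp_force: 30.0
```

Call:
drive_tool:
  linear:
    - [0,0,0]
    - [0,0,0]
    - [0,0,0]
    - [0,0,0]
    - [0,0,0]
  turn:
    - [0,0,0]
    - [0,0,0]
    - [0,0,0]
    - [0,0,0]
    - [0,0,0]
  fingers: -1

```text
time_s: 26.87
eef_pos: [0.3951, -0.1886, 0.0071]
eef_rot: [2.261, 2.181, 0.0]
ft_force: [0.1, 0.2, -0.2]
opening: 0.0864
grasp_force: 0.0
```

Call:
drive_tool:
  linear:
    - [0,0,0.005]
    - [0,0,0.015]
    - [0,0,0.03]
    - [0,0,0.04]
    - [0,0,0.04]
  turn:
    - [0,0,0]
    - [0,0,0]
    - [0,0,0]
    - [0,0,0]
    - [0,0,0]

```text
time_s: 27.28
eef_pos: [0.3941, -0.1881, 0.1384]
eef_rot: [-2.26, -2.18, 0.001]
ft_force: [0.7, -0.2, 0.1]
opening: 0.0916
grasp_force: 0.0
```

Call:
drive_tool:
  linear:
    - [0,0,0.04]
    - [0,0,0.035]
    - [0.004,0.025,0]
    - [0.007,0.035,0]
    - [0.007,0.037,0]
  turn:
    - [0,0,0]
    - [0,0,0]
    - [0,0,0]
    - [0,0,0]
    - [0,0,0]

```text
time_s: 27.7
eef_pos: [0.4134, -0.0912, 0.2135]
eef_rot: [2.262, 2.177, 0.002]
ft_force: [1.1, -0.1, -0.2]
opening: 0.0914
grasp_force: 0.0
```

Call:
drive_tool:
  linear:
    - [0.0075,0.037,0]
    - [0.0075,0.037,0]
    - [0.0075,0.037,0]
    - [0.0075,0.037,0]
    - [0.0075,0.037,0]
  turn:
    - [0,0,0.025]
    - [0,0,0.025]
    - [0,0,0.025]
    - [0,0,0.025]
    - [0,0,0.025]

```text
time_s: 28.12
eef_pos: [0.4504, 0.0954, 0.2126]
eef_rot: [2.119, 2.319, 0.001]
ft_force: [0.9, -0.3, -0.3]
opening: 0.0922
grasp_force: 0.0
```

```bash
python3 - <<'E'
from station import ctrl
from h import *
p=ctrl.read_camera("top"); W=cloud(p); Z=W[...,2]; C=-p["R"].T@p["t"]
def f(x,y,r,lo,hi,h):
    m=(np.hypot(W[...,0]-x,W[...,1]-y)<r)&(Z>lo)&(Z<hi)
    d=W[m]-C;Q=C+d*((h-C[2])/d[:,2:]); print(m.sum(),np.round(W[m].mean(0),4),rect(Q),np.percentile(W[m][:,2],[5,50,95]))
f(.395,-.188,.055,.012,.024,.018)
f(.522,.398,.09,.035,.055,.044)
f(.522,.398,.09,.03,.07,.044)
s=ctrl.state();print(s['eef_pos'],s['eef_rot'])
cv2.imwrite("pics/t1.png",cv2.resize(p["pixels"][150:260,110:390],None,fx=2.8,fy=2.8,interpolation=cv2.INTER_CUBIC))
E
```

```text
267 [ 0.3931 -0.1866  0.0173] (array([ 388.4, -186.5]), array([60.9, 64.6]), 87.6) [0.01269972 0.01724377 0.0220409 ]
792 [0.5223 0.3986 0.043 ] (array([521. , 397.6]), array([ 72.5, 149. ]), 19.2) [0.03739584 0.04302329 0.04879341]
814 [0.5218 0.3988 0.0428] (array([521.1, 397.3]), array([ 73. , 149.8]), 19.0) [0.03634425 0.04287201 0.04878692]
[0.45207678 0.10065114 0.2128772 ] [-2.11522231 -2.32181496 -0.00636538]
```

View pics/t1.png

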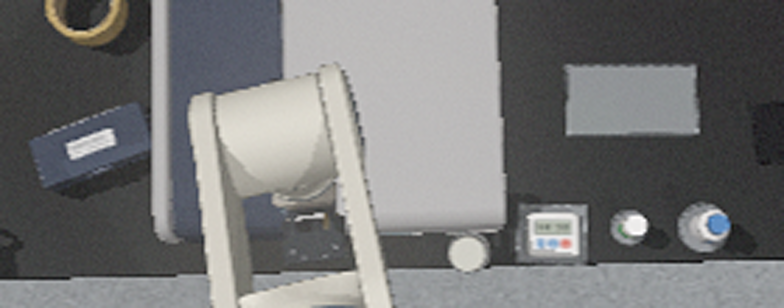

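The crop shows the timer, vial and bottle sitting in their trays at about (553,235), (630,225) and (705,225). The bare case is at (90,145), so it goes next.

Call:
drive_tool:
  linear:
    - [0.0085,0.037,0]
    - [0.0085,0.037,0]
    - [0.0085,0.037,0]
    - [0.0085,0.037,0]
    - [0.0085,0.037,0]
  turn:
    - [0,0,0.03]
    - [0,0,0.03]
    - [0,0,0.03]
    - [0,0,0.03]
    - [0,0,0.03]

```text
time_s: 28.58
eef_pos: [0.493, 0.2802, 0.2125]
eef_rot: [1.939, 2.472, 0.0]
ft_force: [1.6, -1.3, -0.6]
opening: 0.0914
grasp_force: 0.0
```

Call:
drive_tool:
  linear:
    - [0.0085,0.037,0]
    - [0.0085,0.037,0]
    - [0.006,0.025,0]
    - [0.004,0.014,0]
    - [0.002,0.005,0]
  turn:
    - [0,0,0.03]
    - [0,0,0.03]
    - [0,0,0.032]
    - [0,0,0]
    - [0,0,0]

```text
time_s: 29.0
eef_pos: [0.5221, 0.3986, 0.212]
eef_rot: [-1.823, -2.558, -0.0]
ft_force: [-0.8, 0.0, -0.4]
opening: 0.0917
grasp_force: 0.0
```

Call:
drive_tool:
  linear:
    - [0,0,0]
    - [0,0,0]
    - [0,0,0]
    - [0,0,0]
  turn:
    - [0,0,0]
    - [0,0,0]
    - [0,0,0]
    - [0,0,0]

```text
time_s: 29.33
eef_pos: [0.522, 0.3952, 0.2123]
eef_rot: [1.826, 2.556, -0.0]
ft_force: [-0.2, -0.3, -0.5]
opening: 0.0922
grasp_force: 0.0
```

Call:
drive_tool:
  linear:
    - [0,0.0025,-0.02]
    - [0,0,-0.03]
    - [0,0,-0.035]
    - [0,0,-0.03]
    - [0,0,-0.02]
  turn:
    - [0,0,0]
    - [0,0,0]
    - [0,0,0]
    - [0,0,0]
    - [0,0,0]

```text
time_s: 29.75
eef_pos: [0.5209, 0.3971, 0.0745]
eef_rot: [-1.826, -2.556, 0.004]
ft_force: [-0.4, 0.1, 0.9]
opening: 0.0921
grasp_force: 0.0
```

Call:
drive_tool:
  linear:
    - [0,0,-0.005]
    - [0,0,-0.005]
    - [0,0,-0.005]
    - [0,0,-0.005]
    - [0,0,-0.005]
  turn:
    - [0,0,0]
    - [0,0,0]
    - [0,0,0]
    - [0,0,0]
    - [0,0,0]

```text
time_s: 30.17
eef_pos: [0.523, 0.3994, 0.0532]
eef_rot: [1.825, 2.556, 0.004]
ft_force: [-0.4, -0.1, 0.1]
opening: 0.0922
grasp_force: 0.0
```

Call:
drive_tool:
  linear:
    - [0,0,-0.008]
    - [0,0,-0.008]
    - [0,0,-0.008]
    - [0,0,-0.008]
    - [0,0,-0.004]
  turn:
    - [0,0,0]
    - [0,0,0]
    - [0,0,0]
    - [0,0,0]
    - [0,0,0]

```text
time_s: 30.58
eef_pos: [0.5215, 0.3985, 0.0145]
eef_rot: [-1.825, -2.557, 0.002]
ft_force: [-0.1, 0.4, 0.3]
opening: 0.0918
grasp_force: 0.0
```

Call:
drive_tool:
  linear:
    - [0,0,0]
    - [0,0,0]
    - [0,0,0]
  turn:
    - [0,0,0]
    - [0,0,0]
    - [0,0,0]

```text
time_s: 30.83
eef_pos: [0.5223, 0.3991, 0.0163]
eef_rot: [1.825, 2.557, 0.001]
ft_force: [-0.2, 0.8, -0.5]
opening: 0.0921
grasp_force: 0.0
```

Call:
drive_tool:
  linear:
    - [0,0,0]
    - [0,0,0]
    - [0,0,0]
    - [0,0,0]
    - [0,0,0]
  turn:
    - [0,0,0]
    - [0,0,0]
    - [0,0,0]
    - [0,0,0]
    - [0,0,0]
  fingers: 1

```text
time_s: 31.25
eef_pos: [0.5223, 0.3991, 0.0164]
eef_rot: [1.825, 2.557, 0.001]
ft_force: [0.2, -0.3, 1.8]
opening: 0.0663
grasp_force: 30.0
```

Call:
drive_tool:
  linear:
    - [0,0,0]
    - [0,0,0]
    - [0,0,0]
    - [0,0,0]
    - [0,0,0]
  turn:
    - [0,0,0]
    - [0,0,0]
    - [0,0,0]
    - [0,0,0]
    - [0,0,0]

```text
time_s: 31.67
eef_pos: [0.5223, 0.3991, 0.0164]
eef_rot: [1.825, 2.557, 0.001]
ft_force: [-0.3, -0.8, 4.5]
opening: 0.0665
grasp_force: 30.0
```

Call:
drive_tool:
  linear:
    - [0,0,0.005]
    - [0,0,0.01]
    - [0,0,0.015]
    - [0,0,0.01]
    - [0,0,0]
  turn:
    - [0,0,0]
    - [0,0,0]
    - [0,0,0]
    - [0,0,0]
    - [0,0,0]

```text
time_s: 32.08
eef_pos: [0.5233, 0.3999, 0.0588]
eef_rot: [1.825, 2.556, 0.005]
ft_force: [0.5, 0.4, -0.9]
opening: 0.0667
grasp_force: 30.0
```

Call:
drive_tool:
  linear:
    - [0,0,0.02]
    - [0,0,0.035]
    - [0,0,0.04]
    - [0,0,0.04]
    - [0,0,0.03]
  turn:
    - [0,0,0]
    - [0,0,0]
    - [0,0,0]
    - [0,0,0]
    - [0,0,0]

```text
time_s: 32.5
eef_pos: [0.5224, 0.3992, 0.2242]
eef_rot: [1.825, 2.557, 0.003]
ft_force: [0.6, -0.1, -1.3]
opening: 0.0664
grasp_force: 30.0
```

Call:
drive_tool:
  linear:
    - [0,0,0.015]
    - [0,-0.012,0]
    - [0.0015,-0.025,0]
    - [0.0025,-0.036,0]
    - [0.0025,-0.037,0]
  turn:
    - [0,0,0]
    - [0,0,0]
    - [0,0,0]
    - [0,0,0]
    - [0,0,0]

```text
time_s: 32.92
eef_pos: [0.5273, 0.2871, 0.2339]
eef_rot: [-1.822, -2.558, 0.004]
ft_force: [0.1, -0.7, -1.8]
opening: 0.0663
grasp_force: 30.0
```

Call:
drive_tool:
  linear:
    - [0.0025,-0.037,0]
    - [0.0025,-0.037,0]
    - [0.0025,-0.037,0]
    - [0.0025,-0.037,0]
    - [0.0025,-0.037,0]
  turn:
    - [0,0,-0.0238]
    - [0,0,-0.0238]
    - [0,0,-0.0238]
    - [0,0,-0.0238]
    - [0,0,-0.0238]

```text
time_s: 33.33
eef_pos: [0.5394, 0.1013, 0.2341]
eef_rot: [-1.974, -2.442, 0.003]
ft_force: [0.6, -0.2, -1.4]
opening: 0.0667
grasp_force: 30.0
```

Call:
drive_tool:
  linear:
    - [0.0025,-0.037,0]
    - [0.0025,-0.037,0]
    - [0.0025,-0.037,0]
    - [0.0025,-0.037,0]
    - [0.0025,-0.037,0]
  turn:
    - [0,0,-0.0238]
    - [0,0,-0.0238]
    - [0,0,-0.0238]
    - [0,0,-0.0238]
    - [0,0,-0.0238]

```text
time_s: 33.75
eef_pos: [0.5517, -0.0833, 0.2341]
eef_rot: [-2.116, -2.319, 0.003]
ft_force: [1.2, -0.1, -1.0]
opening: 0.0663
grasp_force: 30.0
```

Call:
drive_tool:
  linear:
    - [0.0025,-0.037,0]
    - [0.0025,-0.037,0]
    - [0.0025,-0.037,0]
    - [0.0025,-0.037,0]
    - [0.0025,-0.037,0]
  turn:
    - [0,0,-0.0238]
    - [0,0,-0.0238]
    - [0,0,-0.0238]
    - [0,0,-0.0238]
    - [0,0,-0.0238]

```text
time_s: 34.17
eef_pos: [0.5642, -0.268, 0.2339]
eef_rot: [-2.25, -2.189, 0.002]
ft_force: [0.2, 0.4, -0.4]
opening: 0.0662
grasp_force: 30.0
```

Call:
drive_tool:
  linear:
    - [0.001,-0.02,0]
    - [0,-0.01,0]
    - [0,-0.005,0]
    - [0,0,0]
    - [0,0,0]
  turn:
    - [0,0,0]
    - [0,0,0]
    - [0,0,0]
    - [0,0,0]
    - [0,0,0]

```text
time_s: 34.58
eef_pos: [0.5666, -0.2999, 0.2354]
eef_rot: [-2.249, -2.192, 0.0]
ft_force: [-0.5, -0.6, -1.3]
opening: 0.0668
grasp_force: 30.0
```

Call:
drive_tool:
  linear:
    - [0,0,0]
    - [0,0,0]
    - [0,0,0]
  turn:
    - [0,0,0]
    - [0,0,0]
    - [0,0,0]

```text
time_s: 34.83
eef_pos: [0.5673, -0.3, 0.2363]
eef_rot: [2.249, 2.194, 0.0]
ft_force: [-0.9, -0.8, -0.4]
opening: 0.0667
grasp_force: 30.0
```

Call:
drive_tool:
  linear:
    - [0,-0.001,-0.025]
    - [0,0,-0.035]
    - [0,0,-0.035]
    - [0,0,-0.035]
    - [0,0,-0.03]
  turn:
    - [0,0,0]
    - [0,0,0]
    - [0,0,0]
    - [0,0,0]
    - [0,0,0]

```text
time_s: 35.25
eef_pos: [0.5668, -0.3012, 0.0743]
eef_rot: [-2.249, -2.193, 0.0]
ft_force: [0.1, 0.5, -1.9]
opening: 0.067
grasp_force: 30.0
```

Call:
drive_tool:
  linear:
    - [0,0,-0.02]
    - [0,0,-0.01]
    - [0,0,-0.006]
    - [0,0,-0.004]
    - [0,0,-0.002]
  turn:
    - [0,0,0]
    - [0,0,0]
    - [0,0,0]
    - [0,0,0]
    - [0,0,0]

```text
time_s: 35.67
eef_pos: [0.5679, -0.3023, 0.0348]
eef_rot: [2.249, 2.192, 0.001]
ft_force: [0.4, -0.2, -1.0]
opening: 0.0665
grasp_force: 30.0
```

Call:
drive_tool:
  linear:
    - [0,0,-0.004]
    - [0,0,-0.003]
    - [0,0,-0.002]
    - [0,0,0]
    - [0,0,0]
  turn:
    - [0,0,0]
    - [0,0,0]
    - [0,0,0]
    - [0,0,0]
    - [0,0,0]

```text
time_s: 36.08
eef_pos: [0.5672, -0.3022, 0.0253]
eef_rot: [2.25, 2.192, 0.0]
ft_force: [0.1, -0.3, -1.5]
opening: 0.0664
grasp_force: 30.0
```

Call:
drive_tool:
  linear:
    - [0,0.001,-0.003]
    - [0,0,-0.002]
    - [0,0,-0.001]
    - [0,0,0]
    - [0,0,0]
  turn:
    - [0,0,0]
    - [0,0,0]
    - [0,0,0]
    - [0,0,0]
    - [0,0,0]

```text
time_s: 36.5
eef_pos: [0.567, -0.301, 0.019]
eef_rot: [-2.25, -2.192, 0.0]
ft_force: [-0.4, 0.7, -1.2]
opening: 0.0666
grasp_force: 30.0
```

Call:
drive_tool:
  linear:
    - [0,0,0]
    - [0,0,0]
    - [0,0,0]
    - [0,0,0]
    - [0,0,0]
  turn:
    - [0,0,0]
    - [0,0,0]
    - [0,0,0]
    - [0,0,0]
    - [0,0,0]
  fingers: -1

```text
time_s: 36.92
eef_pos: [0.5672, -0.3011, 0.0192]
eef_rot: [2.25, 2.192, 0.0]
ft_force: [0.3, -0.3, -0.1]
opening: 0.0916
grasp_force: 0.0
```

Call:
drive_tool:
  linear:
    - [0,0,0]
    - [0,0,0.005]
    - [0,0,0.005]
    - [0,0,0.01]
    - [0,0,0.015]
  turn:
    - [0,0,0]
    - [0,0,0]
    - [0,0,0]
    - [0,0,0]
    - [0,0,0]

```text
time_s: 37.33
eef_pos: [0.5665, -0.3007, 0.0542]
eef_rot: [-2.249, -2.191, 0.001]
ft_force: [0.3, 1.1, 0.3]
opening: 0.0918
grasp_force: 0.0
```

Call:
drive_tool:
  linear:
    - [0,0,0.03]
    - [0,0,0.04]
    - [0,0,0.04]
    - [0,0,0.04]
    - [0,0,0.04]
  turn:
    - [0,0,0]
    - [0,0,0]
    - [0,0,0]
    - [0,0,0]
    - [0,0,0]

```text
time_s: 37.75
eef_pos: [0.5668, -0.3009, 0.2473]
eef_rot: [2.249, 2.192, 0.0]
ft_force: [-0.3, -0.2, 0.1]
opening: 0.0921
grasp_force: 0.0
```

Call:
drive_tool:
  linear:
    - [0,0.037,0]
    - [0,0.037,0]
    - [0,0.037,0]
    - [0,0.037,0]
    - [0,0.037,0]
  turn:
    - [0,0,0]
    - [0,0,0]
    - [0,0,0]
    - [0,0,0]
    - [0,0,0]

```text
time_s: 38.17
eef_pos: [0.5668, -0.1146, 0.2454]
eef_rot: [2.25, 2.191, 0.001]
ft_force: [0.7, 0.9, 0.7]
opening: 0.0917
grasp_force: 0.0
```

Call:
drive_tool:
  linear:
    - [0,0.037,0]
    - [0,0.037,0]
    - [0,0.037,0]
    - [0,0.02,0]
    - [0,0,0]
  turn:
    - [0,0,0]
    - [0,0,0]
    - [0,0,0]
    - [0,0,0]
    - [0,0,0]

```text
time_s: 38.58
eef_pos: [0.5669, 0.0186, 0.2452]
eef_rot: [-2.246, -2.196, -0.003]
ft_force: [0.3, -0.2, 0.9]
opening: 0.0919
grasp_force: 0.0
```

Call:
drive_tool:
  linear:
    - [0,0,0]
    - [0,0,0]
    - [0,0,0]
    - [0,0,0]
    - [0,0,0]
  turn:
    - [0,0,0]
    - [0,0,0]
    - [0,0,0]
    - [0,0,0]
    - [0,0,0]

```text
time_s: 39.0
eef_pos: [0.5671, 0.0139, 0.2441]
eef_rot: [2.252, 2.191, -0.0]
ft_force: [-0.0, -0.6, -0.2]
opening: 0.0918
grasp_force: 0.0
```

```bash
python3 - <<'E'
from station import ctrl
from h import *
p=ctrl.read_camera("top"); W=cloud(p); Z=W[...,2]; C=-p["R"].T@p["t"]
def f(n,x,y,r,lo,hi,h):
    m=(np.hypot(W[...,0]-x,W[...,1]-y)<r)&(Z>lo)&(Z<hi)
    A=np.c_[W[m][:,:2],np.ones(m.sum())]; k=np.linalg.lstsq(A,W[m][:,2],rcond=None)[0][:2]
    d=W[m]-C;Q=C+d*((h-C[2])/d[:,2:]); print(n,m.sum(),np.round(W[m].mean(0),4),rect(Q),"slope",np.round(k,3))
f("case",.5675,-.301,.1,.036,.056,.046)
f("timer",.395,-.188,.055,.012,.024,.018)
f("bottle",.4,-.384,.03,.069,.09,.077); f("vial",.4,-.288,.03,.045,.07,.054)
cv2.imwrite("pics/t2.png",cv2.resize(p["pixels"][160:255,260:400],None,fx=5,fy=5,interpolation=cv2.INTER_CUBIC))
E
```

```text
case 792 [ 0.5651 -0.3001  0.0452] (array([ 563.5, -299.8]), array([149.6,  69. ]), 88.4) slope [0.005 0.003]
timer 265 [ 0.3937 -0.1869  0.0175] (array([ 393.4, -186.7]), array([61.7, 53.5]), 88.5) slope [0.007 0.004]
bottle 44 [ 0.3988 -0.3845  0.0751] (array([ 399.1, -384.2]), array([22.7, 23.6]), 24.6) slope [-0.048  0.085]
vial 46 [ 0.4009 -0.2864  0.0528] (array([ 400.8, -287.5]), array([24.6, 20.9]), 88.5) slope [ 0.029 -0.04 ]
```

View pics/t2.png

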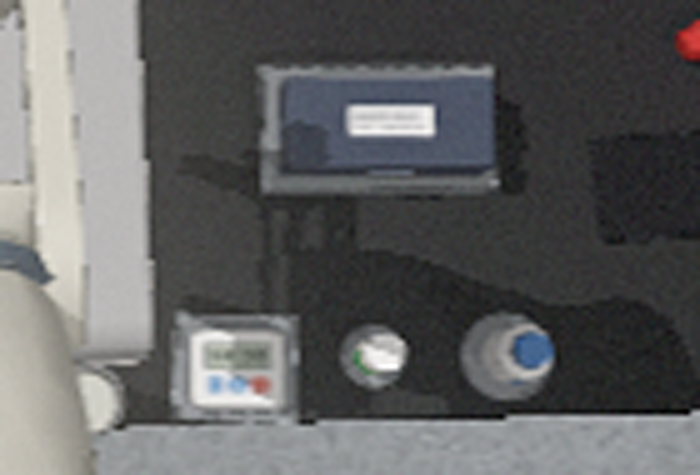

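The crop shows all four pieces level and centred in their trays: case at (385,125), timer (235,365), vial (375,355), bottle (520,355). The apparent offsets come from the camera's perspective. The arm is clear, so I'm handing in.

```bash
python3 -c "
from station import ctrl
print(ctrl.job_done())"
```

```text
the job is handed in; nothing more can be done
None
```

I moved all four pieces into their own trays and handed the job in at about 39 s; the last camera check showed each one level and within a few mm of its tray's centre, but the hand-in returned no verdict.

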